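# Bolt the lid of the cleaning bath

### The job

Bolt the lid of the steel cleaning bath: with one fingertip press the ribbed spring catch on the lid down, and while you keep it held down, push the bolt by its upright thumb piece with the other finger, away from the catch and fully home into the keeper at the edge of the bath. Only then let go, so that the catch springs up again behind the bolt. Grasp and lift nothing, and leave the glassware and bottles standing where they are.

Things in the scene. Friction and masses are not known exactly. Their poses are not given: they have to be found in the camera images.
- bath: stainless benchtop cleaning bath, fixed to the bench, 196 x 316 mm over its rim. Origin under its middle at bench height, z up, y along its length: +y is the way the bolt is pushed. The flat lid's top is at z = 150 mm; the lock lies along the lid's middle line (x = 0), its catch on the -y half. Dark cheeks beside the catch are 19 mm high
- catch_top (a point): middle of the top face of the spring catch's pad, moves with it. The pad is a flat ribbed steel plate, 64 mm along the bath's y, 28 mm along its x; its top is 38 mm above the lid when up, 29 mm when fully down. It may be pressed anywhere, and a fingertip may slide along it
- catch (a joint): how far the catch is pressed, m: 0 up, 0.009 fully down. A spring pushes it up with about 5 N at the top and 9.5 N fully down. Its tongue blocks the bolt until it is pressed more than 5 mm, and cannot come up again while the bolt is only part of the way
- thumb_face (a point): point on the bolt's thumb piece, on the face that looks towards the catch (the face to push, normal along the bath's -y), mid-width, 45 mm above the lid; moves with the bolt. The thumb piece is an upright steel block 32 mm wide (x), 14 mm thick (y), from 21 to 59 mm above the lid, and stands on the bolt's flat bar
- gap (a point): fixed point above the flat bar, 29 mm above the lid, half-way between the pad's end and the drawn-back thumb piece. This gap is 33 mm long (bath's y) at the start and free for a finger; in it is only the bar, 16 mm wide, top 21 mm above the lid, so that a finger level with one on the pressed catch clears it by 8 mm
- keeper (a point): top middle of the keeper, a dark steel bridge (16 mm along y, 32 mm wide) on the bath's rim, 27 mm above the lid; the bolt's end slides under it. A guide bridge of the same height stands 52 mm before it, 22 mm past where the thumb piece ends up
- bolt (a joint): how far the bolt is pushed, m: starts between 0 and 0.003 (its play against the catch), 0.026 at its stop (home). From 0.0215 on, the catch can spring up behind it. It slides along the bath's +y with about 2 N of friction and stays where it is left
- vial: clear glass vial with a white cap, 22 mm across, 42 mm tall, standing on the bath's lid; origin under its foot
- pot: white plastic pot with a blue cap, 28 mm across, 30 mm tall, standing on the bath's lid; origin under its foot
- jar: amber glass jar, 64 mm across, 75 mm tall, on the bench on the robot's side of the bath; origin under its foot
- dish: shallow glass dish, 90 mm across, 18 mm tall, on the bench on the robot's side of the bath; origin under its foot
- reagent: white bottle with a red cap, 66 mm across, 150 mm tall, on the bench beside one end of the bath; origin under its foot
- beaker: glass beaker, 70 mm across, 85 mm tall, on the bench beside one end of the bath; origin under its foot
- tube_rack: blue block 55 x 130 mm with four capped tubes, 92 mm tall in all, on the bench behind the bath; origin under its foot

How it is judged:
By the outcome, as a careful person would: the job done as asked, in the order asked, and still so for the second after the job is handed in, with the robot touching nothing.
It also fails if it takes over 32 s, if anything falls off the work surface, if the arm or the gripper's body presses on something with over 40 N, if the wrist force passes 120 N, or if a joint passes its speed limit or range.

### The arm

A 7-joint arm with a two-finger parallel gripper is mounted at the origin on the work surface. World frame = base frame: x ahead of the robot, y to its left, z up, the work surface at z = 0. Lengths are in m, angles in rad, forces in N, time in s.
With the tool pointing down it reaches from about 0.425 to 0.875 m from the base axis. Payload 9.9 kg.
Tool frame: the origin (TCP) lies midway between the tips of the shut fingers; the grasp point (between the pads) lies 19 mm behind it; z points along the fingers, y is the line along which they close (so a half turn about z gives the same grasp; the last joint's range is limited). The gripper opens to 85 mm and grips with 20 to 120 N. Pads are 22 mm wide; open, the fingers measure 114 mm over their backs; the gripper's body (76 mm by 85 mm) begins 54 mm behind the grasp point. The pads swing forward as they close: fully open they stand 13 mm farther back than shut.
Start: joints at [-1.26, 0.576, 0.025, 1.437, -0.015, 1.129, -0.057], TCP at [0.26, 0.623, 0.231] pointing down, gripper open.
Joint ranges: [-2.76, 2.76], [-0.34, 2.15], [-1.52, 1.57], [0.19, 2.46], [-1.09, 4.23], [0.17, 1.99], [-2.82, 2.82]. Speed limits (rad/s): [2.22, 2.22, 3.01, 3.01, 3.14, 3.14, 3.14].

### API

Orientations are given as a unit quaternion [x, y, z, w].
In Python, from rig import bot gives the robot as it stands.
- The arm moves only by the shell command python3 -m crank 'ROWS'. ROWS is JSON, a list that holds one entry, the list of rows, each a list of 7 numbers: the shift along the tool's x, y, z in mm, then the turn, a rotation vector about the tool's x, y, z in rad, then the closure, from 0 (fully open) to 1 (shut). A call has 1 to 10 rows; each row shifts and turns the commanded pose from where the row before left it, along the tool's axes as they then stand; what a row does not reach is not made up. A row lasts 1/12 s, in which the tool goes at most 41.7 mm and 7.16 degrees, less where a joint would pass 70% of its speed; a pose out of reach is approached as far as the arm can. A call with a gripper value outside its range is refused whole. The fingers move at their own pace and stop on an object; the grip force is fixed at half the most. Time passes only in rows, so rows that do not move let the fingers close. It gives the time, the measured TCP pose, the force, the opening and the grip force at its end, in the units of the state.
- bot.observe(): the state, without advancing time (a new reading comes with each control period).
- bot.grab_frame(name): name is "scene" or "top" or "wrist"; returns a dict with "pixels" (420x560x3 uint8, red, green, blue), "fovy" (degrees; the focal length in pixels is half the picture's height over the tangent of half this angle, whatever the lens; pixels are square), "cx", "cy" (the principal point, pixels), "R" (3x3) and "t" (3): a world point X has camera coordinates R X + t. Camera axes: x right, y down, z forward; pixel columns grow to the right and rows downward; lengths in m; the calibration is good to about 2 mm. The wrist camera is an equidistant fisheye: a pixel r from the principal point sees the ray r / f radians off the axis. A picture is of the moment at which its call begins. There is no depth.
- bot.hand_in(): hands the job in; it is judged then, once.
Trained networks look in the newest picture that a camera, given by its name, has taken for a name from the list of things; names that differ only in an ending like _2 or _b are one class to them, and where a whole thing is asked for, a point or a joint stands for the part that bears it (a point fixed in the world has none). Each returns a list of dicts, best first, with "score" (0 to 1); they miss things now and then, are a little off and sometimes report something else, mostly with a low value. They report only what shows in the picture. A call takes as long as a camera call.
- bot.recognise(camera, name): "location" ([x, y, z] in m, in world coordinates, good to about 4 mm: the middle of the surface that is visible of it).
- bot.trace(camera, name): "region" (420x560 bool, what is visible of it).
The state is a dict: "t": time; "joint_pos": joint angles; "qvel": joint speeds; "joint_torque": joint torques, N m; "eef_pos": TCP position; "ee_rot": TCP orientation; "force": force on the tool from outside, world axes, zero at the start; "torque": the same for the moment, N m; "gripper_width": finger opening in m; "grip_force": force on a finger pad.
Only numpy, scipy, OpenCV 4.12 (cv2) and the standard library are available. Lean on these libraries where they do the work, as an engineer would, in place of code of your own. Each camera call takes 0.05 s, during which the arm holds its last target. There are 200 camera calls.

## Working session

There is one attempt and no reset: what is moved stays moved. The work goes in short steps, Python scripts to look and compute and a shell command to move; the robot and the scene stay as the last step left them, time stands still between calls to the robot, and variables do not carry over. Pictures are saved under pics/ and viewed, at most 10 in all, crops included, and the job is handed in when it is done.

```bash
mkdir -p pics; ls; cat > h.py <<'E'
from rig import bot
import numpy as np, cv2
def snap(c,f):
    g=bot.grab_frame(c); cv2.imwrite('pics/'+f,np.ascontiguousarray(g['pixels'][:,:,::-1])); return g
def proj(g,X):
    f=210/np.tan(np.radians(g['fovy']/2)); p=np.array(g['R'])@np.array(X)+np.array(g['t']); return g['cx']+f*p[0]/p[2],g['cy']+f*p[1]/p[2]
E
python3 - <<'E'
from h import *
print({k:np.round(v,3) for k,v in bot.observe().items()})
for c in('scene','top'):
    g=snap(c,c+'1.png'); print(c,g['fovy'],-np.array(g['R']).T@np.array(g['t']))
    for n in['bath','catch_top','thumb_face','keeper','vial','pot','jar','dish','reagent','beaker','tube_rack']:
        print(n,[(np.round(d['location'],3).tolist(),round(d['score'],2)) for d in bot.recognise(c,n)[:2]])
E
```

```text
pics
{'t': np.float64(0.0), 'joint_pos': array([-1.26 ,  0.577,  0.025,  1.438, -0.015,  1.129, -0.056]), 'qvel': array([-0.001, -0.002,  0.001, -0.   ,  0.001,  0.   ,  0.001]), 'joint_torque': array([ 0.0000e+00, -7.6572e+01,  2.2500e+00, -2.8597e+01,  1.5000e-02,
        1.2000e-02, -0.0000e+00]), 'eef_pos': array([0.259, 0.623, 0.23 ]), 'ee_rot': array([ 0.196,  0.981, -0.001, -0.   ]), 'force': array([-0.472,  0.154, -0.161]), 'torque': array([0.024, 0.015, 0.056]), 'grip_force': np.float64(0.0), 'gripper_width': np.float64(0.086)}
scene 50.45170687568175 [ 0.99367085 -0.02314     0.92725229]
bath [([0.617, -0.29, 0.099], 0.66), ([0.584, -0.069, 0.148], 0.61)]
catch_top [([0.561, -0.11, 0.19], 0.61)]
thumb_face [([0.549, -0.032, 0.174], 0.63)]
keeper [([0.582, -0.068, 0.149], 0.63), ([0.561, -0.111, 0.19], 0.42)]
vial [([0.64, -0.126, 0.189], 0.64)]
pot [([0.474, -0.006, 0.175], 0.58)]
jar [([0.373, -0.032, 0.072], 0.74)]
dish [([0.382, -0.181, 0.014], 0.56)]
reagent [([0.619, -0.292, 0.099], 0.56)]
beaker []
tube_rack [([0.729, -0.015, 0.038], 0.63), ([0.59, -0.069, 0.147], 0.56)]
top 54.830544199931225 [0.4373988  0.05840959 1.23375608]
bath [([0.547, -0.065, 0.15], 0.92), ([0.715, -0.015, 0.038], 0.33)]
catch_top [([0.562, -0.111, 0.188], 0.56)]
thumb_face [([0.596, -0.287, 0.1], 0.63), ([0.542, -0.03, 0.168], 0.55)]
keeper [([0.545, -0.064, 0.154], 0.69)]
vial [([0.562, -0.108, 0.184], 0.55), ([0.412, -0.177, 0.011], 0.54)]
pot [([0.467, -0.004, 0.18], 0.61)]
jar [([0.371, -0.019, 0.075], 0.67)]
dish [([0.411, -0.177, 0.01], 0.94), ([0.716, -0.017, 0.036], 0.25)]
reagent [([0.595, -0.288, 0.099], 0.73)]
beaker [([0.5, 0.182, 0.013], 0.59)]
tube_rack [([0.715, -0.016, 0.034], 0.67), ([0.413, -0.178, 0.01], 0.27)]
```

View pics/top1.png

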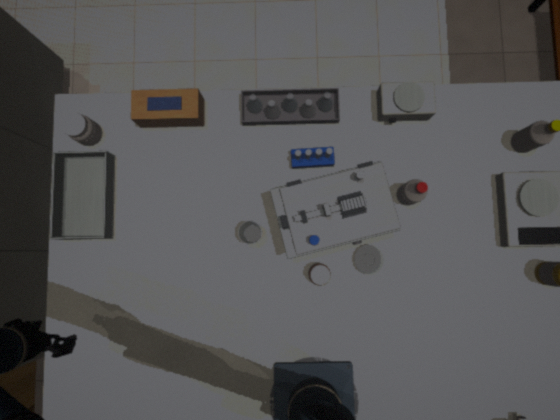

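View pics/scene1.png

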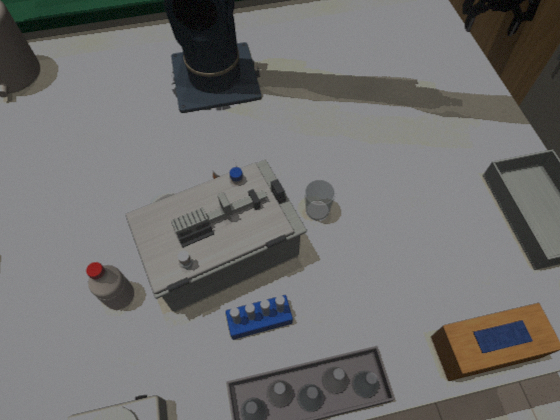

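The top view shows the catch at about (351,204), the thumb piece at about (325,210) and the keeper at about (284,221). The bolt direction is therefore mostly world +y, tilted slightly to −x. I'll enlarge both views to get exact points.

```bash
python3 - <<'E'
from h import *
a=cv2.imread('pics/top1.png')[150:265,260:410]; b=cv2.imread('pics/scene1.png')[155:305,115:310]
a=cv2.resize(a,None,fx=5,fy=5,interpolation=2); b=cv2.resize(b,None,fx=4,fy=4,interpolation=2)
cv2.imwrite('pics/ca.png',cv2.convertScaleAbs(a,alpha=1.5)); cv2.imwrite('pics/cb.png',cv2.convertScaleAbs(b,alpha=1.3))
E
```

```text
(no output)
```

View pics/ca.png

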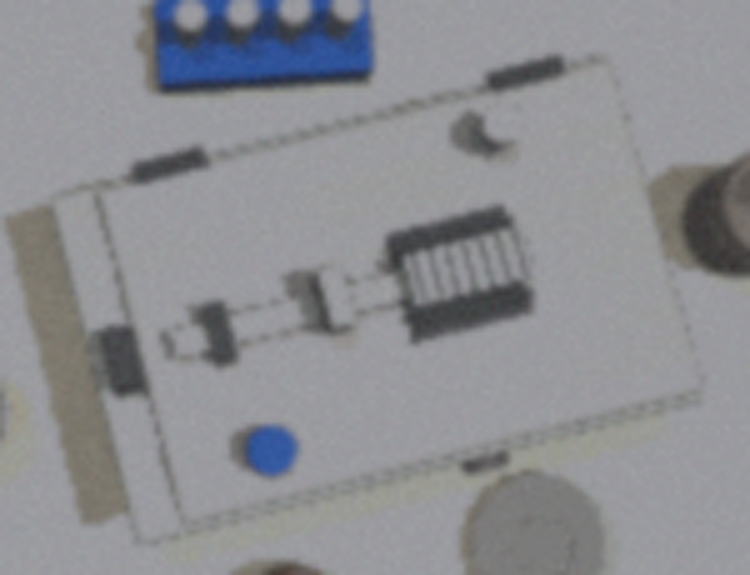

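View pics/cb.png

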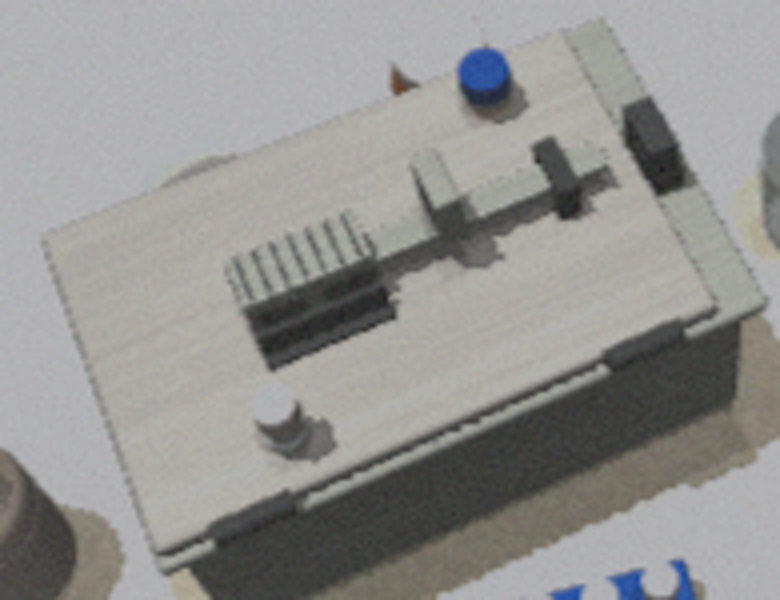

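```bash
cat >> h.py <<'E'
def back(g,uv,z):
    f=210/np.tan(np.radians(g['fovy']/2)); R=np.array(g['R']); c=-R.T@np.array(g['t'])
    d=R.T@np.array([(uv[0]-g['cx'])/f,(uv[1]-g['cy'])/f,1]); return c+d*(z-c[2])/d[2]
E
python3 - <<'E'
from h import *
T=dict(pad=(.188,[(402,257),(513,228),(525,275),(415,303)]),keep=(.177,[(104,330),(133,325),(143,390),(115,397)]),thumb=(.209,[(320,272),(343,266),(356,325),(330,331)]),rim=(.148,[(58,192),(607,60),(703,398),(138,540)]),pot=(.18,[(271,450)]))
S=dict(pad=(.188,[(230,265),(348,213),(372,258),(248,308)]),keep=(.177,[(625,108),(650,98),(680,152),(655,162)]),thumb=(.209,[(412,157),(433,149),(464,205),(441,213)]),lid=(.15,[(45,240),(565,30),(715,310),(160,550)]),pot=(.18,[(485,70)]),vial=(.192,[(275,405)]))
for c,D,o,s in(('top',T,(260,150),5),('scene',S,(115,155),4)):
    g=bot.grab_frame(c)
    for n,(z,p) in D.items():
        q=np.array([back(g,np.array(o)+(np.array(u)+.5)/s-.5,z)[:2] for u in p])
        print(c,n,q.mean(0).round(4),(q*1000).round(0).tolist())
E
```

```text
top pad [ 0.5607 -0.1057] [[566.0, -74.0], [580.0, -132.0], [555.0, -137.0], [542.0, -80.0]]
top keep [0.5161 0.0719] [[532.0, 82.0], [535.0, 67.0], [500.0, 62.0], [497.0, 77.0]]
top thumb [ 0.5429 -0.0377] [[557.0, -29.0], [559.0, -41.0], [529.0, -47.0], [526.0, -33.0]]
top rim [ 0.5501 -0.0645] [[611.0, 106.0], [676.0, -194.0], [491.0, -237.0], [422.0, 67.0]]
top pot [ 0.4677 -0.0036] [[468.0, -4.0]]
scene pad [ 0.5641 -0.1057] [[559.0, -138.0], [543.0, -80.0], [570.0, -72.0], [584.0, -132.0]]
scene keep [0.523  0.0739] [[507.0, 63.0], [504.0, 77.0], [539.0, 84.0], [542.0, 71.0]]
scene thumb [ 0.5482 -0.035 ] [[532.0, -45.0], [530.0, -34.0], [564.0, -25.0], [566.0, -36.0]]
scene lid [ 0.5568 -0.0733] [[502.0, -233.0], [434.0, 46.0], [615.0, 84.0], [677.0, -190.0]]
scene pot [ 0.4707 -0.0015] [[471.0, -1.0]]
scene vial [ 0.6374 -0.1251] [[637.0, -125.0]]
```

The pad centre is at about (0.562, −0.106) and the keeper at about (0.5195, 0.073), so the bath yaw is about 13°. I'll fly over to a hover above the lock.

```bash
python3 -m crank '[[[-27.5,-27.2,-3,0,0,0,0.2],[-27.5,-27.2,-3,0,0,0,0.4],[-27.5,-27.2,-3,0,0,0,0.41],[-27.5,-27.2,-3,0,0,0,0.41],[-27.5,-27.2,-3,0,0,0,0.41],[-27.5,-27.2,-3,0,0,0,0.41],[-27.5,-27.2,-3,0,0,0,0.41],[-27.5,-27.2,-3,0,0,0,0.41],[-27.5,-27.2,-3,0,0,0,0.41],[-27.5,-27.2,-3,0,0,0,0.41]]]'; python3 -m crank '[[[-27.5,-27.2,0,0,0,0,0.41],[-27.5,-27.2,0,0,0,0,0.41],[-27.5,-27.2,0,0,0,0,0.41],[-27.5,-27.2,0,0,0,0,0.41],[-27.5,-27.2,0,0,0,0,0.41],[-27.5,-27.2,0,0,0,0,0.41],[-27.5,-27.2,0,0,0,0,0.41],[-27.5,-27.2,0,0,0,0,0.41],[-27.5,-27.2,0,0,0,0,0.41],[-27.5,-27.2,0,0,0,0,0.41]]]'; python3 -m crank '[[[0,0,0,0,0,-0.104,0.41],[0,0,0,0,0,-0.104,0.41],[0,0,0,0,0,-0.104,0.41],[0,0,0,0,0,-0.104,0.41],[0,0,0,0,0,-0.104,0.41],[0,0,0,0,0,-0.104,0.41],[0,0,0,0,0,0,0.41]]]'
```

```text
t: 2.13
eef_pos: [0.4092, 0.2645, 0.2617]
ee_rot: [0.196, 0.981, 0.0, 0.0]
force: [-0.5, 0.6, 0.4]
gripper_width: 0.0507
grip_force: 0.0
t: 2.97
eef_pos: [0.5586, -0.0925, 0.2616]
ee_rot: [0.196, 0.981, 0.0, 0.0]
force: [1.4, 0.0, -0.2]
gripper_width: 0.0507
grip_force: 0.0
t: 3.55
eef_pos: [0.5581, -0.0908, 0.2614]
ee_rot: [-0.117, 0.993, 0.0, 0.0]
force: [0.2, -0.1, 0.1]
gripper_width: 0.0506
grip_force: 0.0
```

```bash
python3 - <<'E'
from h import *
g=snap('wrist','w1.png'); R=np.array(g['R']); t=np.array(g['t'])
print(g['fovy'],g['cx'],g['cy'],(-R.T@t).round(4),R.round(3).tolist())
for n in['catch_top','thumb_face','keeper']:print(n,[(np.round(d['location'],3).tolist(),round(d['score'],2)) for d in bot.recognise('wrist',n)[:2]])
im=cv2.imread('pics/w1.png'); cv2.imwrite('pics/w1b.png',cv2.convertScaleAbs(cv2.resize(im,(800,600),interpolation=2),alpha=1.5))
E
```

```text
65.70646984690485 280.9205075524476 210.96567115465015 [ 0.493  -0.1067  0.4034] [[-0.232, 0.973, -0.0], [0.938, 0.224, 0.265], [0.257, 0.061, -0.964]]
catch_top [([0.556, -0.106, 0.188], 0.79), ([0.532, -0.08, 0.15], 0.73)]
thumb_face [([0.491, 0.196, 0.063], 0.7), ([0.538, -0.04, 0.172], 0.59)]
keeper [([0.539, -0.081, 0.152], 0.63)]
```

View pics/w1b.png

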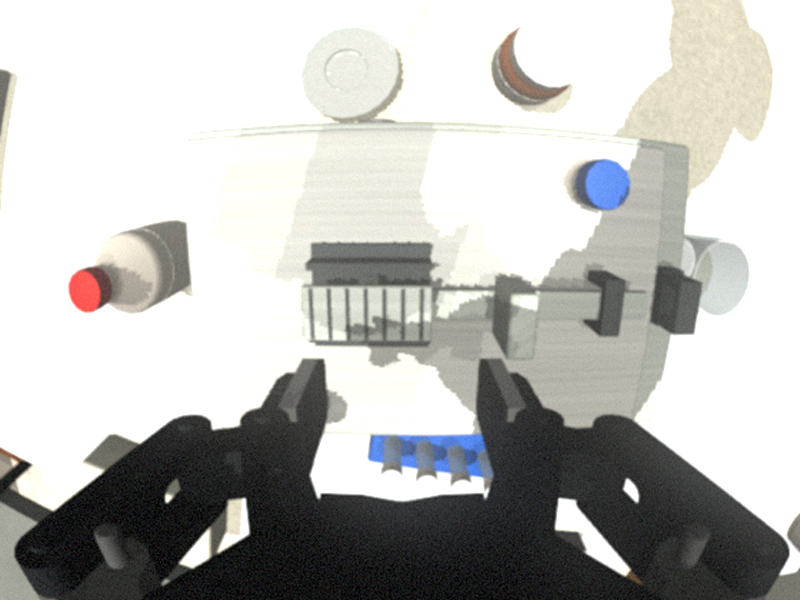

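The wrist picture is well aligned with the bath. The pad spans columns 303–432 and rows 287–344, the thumb top is at about (522,325), and the keeper top is at about (683,300). The fingertips are at about (313,362) and (493,362). I'll back-project these with the fisheye model.

```bash
cat >> h.py <<'E'
def fish(g,uv,z):
    f=210/np.tan(np.radians(g['fovy']/2)); R=np.array(g['R']); c=-R.T@np.array(g['t'])
    d=np.array(uv)-[g['cx'],g['cy']]; r=np.hypot(*d); a=r/f
    v=R.T@np.array([*(np.sin(a)*d/r),np.cos(a)]); return c+v*(z-c[2])/v[2]
E
python3 - <<'E'
from h import *
g=bot.grab_frame('wrist'); s=bot.observe(); p=s['eef_pos']; print(p)
D=dict(pad=(.188,[(303,287),(432,285),(432,344),(305,344)]),thumb=(.209,[(508,292),(537,290),(534,357),(508,357)]),keep=(.177,[(660,268),(691,270),(697,331),(668,333)]),rimR=(.148,[(687,147)]),tips=(p[2]+.003,[(300,362),(327,360),(480,360),(508,362)]))
a=np.radians(13.4); X=np.array([np.cos(a),np.sin(a)]);Y=np.array([-np.sin(a),np.cos(a)])
for n,(z,q) in D.items():
    w=np.array([fish(g,(np.array(u)+.5)/800*560-.5,z)[:2] for u in q]); m=w.mean(0)
    print(n,m.round(4),'rel tcp, bath axes mm:',np.round([[ (v-p[:2])@X*1e3,(v-p[:2])@Y*1e3] for v in w],1).tolist(),'mean',round((m-p[:2])@X*1e3,1),round((m-p[:2])@Y*1e3,1))
E
```

```text
[ 0.55809932 -0.09059924  0.26133097]
pad [ 0.5611 -0.1076] rel tcp, bath axes mm: [[-15.7, -48.1], [-16.1, 14.1], [13.9, 14.4], [13.7, -49.1]] mean -1.0 -17.2
thumb [ 0.5432 -0.0389] rel tcp, bath axes mm: [[-17.7, 46.3], [-18.6, 59.7], [13.4, 60.8], [13.0, 48.2]] mean -2.5 53.7
keep [0.5173 0.0638] rel tcp, bath axes mm: [[-23.1, 142.7], [-22.4, 165.0], [14.7, 176.4], [15.2, 154.4]] mean -3.9 159.6
rimR [0.4252 0.0591] rel tcp, bath axes mm: [[-94.6, 176.4]] mean -94.6 176.4
tips [ 0.5496 -0.0924] rel tcp, bath axes mm: [[-8.5, -33.9], [-9.3, -24.8], [-8.9, 25.1], [-8.0, 34.6]] mean -8.7 0.3
```

Pad, gap and fingertips line up. I'll open to about 58 mm, so that finger A stays on the pad through the whole push, and go down.

```bash
python3 -m crank '[[[1.5,-2,0,0,0,0,0.32],[0,0,0,0,0,0,0.32],[0,0,15,0,0,0,0.32],[0,0,15,0,0,0,0.32],[0,0,15,0,0,0,0.32],[0,0,15,0,0,0,0.32],[0,0,7,0,0,0,0.32],[0,0,0,0,0,0,0.32],[0,0,0,0,0,0,0.32]]]'
python3 - <<'E'
from h import *
g=snap('wrist','w2.png')
im=cv2.imread('pics/w2.png'); cv2.imwrite('pics/w2b.png',cv2.convertScaleAbs(cv2.resize(im,(800,600),interpolation=2),alpha=1.5))
E
```

```text
t: 4.55
eef_pos: [0.5571, -0.093, 0.1945]
ee_rot: [-0.114, 0.993, -0.0, -0.0]
force: [-0.2, 0.7, 0.3]
gripper_width: 0.058
grip_force: 0.0
```

View pics/w2b.png

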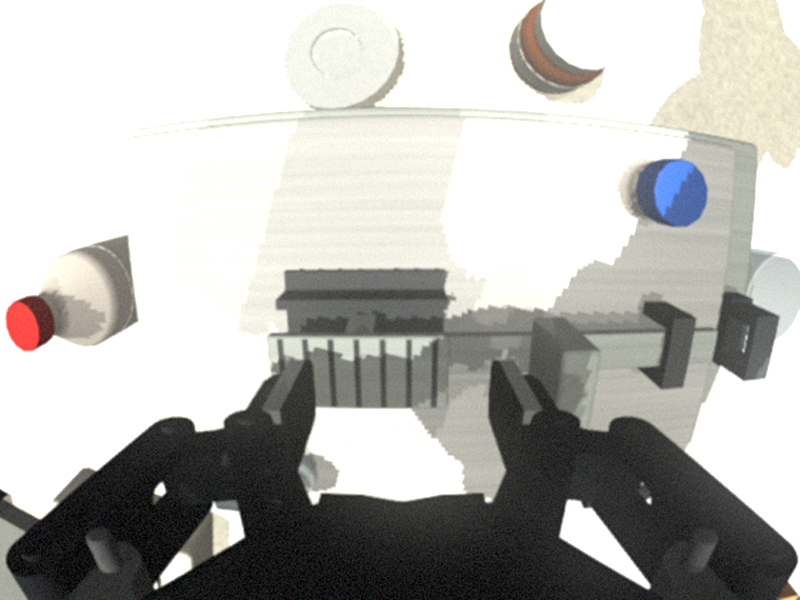

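The left tip (about 300,362) is over the pad. The right tip (about 505,362) is in the gap, clear of both the pad end (447) and the thumb face (about 540). Now I'll creep down.

```bash
python3 -m crank '[[[0,0,3,0,0,0,0.32],[0,0,3,0,0,0,0.32],[0,0,2,0,0,0,0.32],[0,0,0,0,0,0,0.32],[0,0,0,0,0,0,0.32]]]'; python3 -m crank '[[[0,0,1.5,0,0,0,0.32],[0,0,1.5,0,0,0,0.32],[0,0,0,0,0,0,0.32],[0,0,0,0,0,0,0.32]]]';python3 -m crank '[[[0,0,1,0,0,0,0.32],[0,0,0,0,0,0,0.32],[0,0,0,0,0,0,0.32]]]'
```

```text
t: 5.02
eef_pos: [0.557, -0.0929, 0.1863]
ee_rot: [-0.114, 0.993, 0.0, -0.0]
force: [-0.2, -1.0, 0.1]
gripper_width: 0.0581
grip_force: 0.0
t: 5.35
eef_pos: [0.5572, -0.0929, 0.1835]
ee_rot: [-0.114, 0.993, -0.0, 0.0]
force: [0.3, 1.3, 3.6]
gripper_width: 0.0579
grip_force: 1.1
t: 5.6
eef_pos: [0.5573, -0.093, 0.1825]
ee_rot: [-0.114, 0.993, -0.0, 0.0]
force: [0.4, -0.0, 5.3]
gripper_width: 0.0581
grip_force: 2.4
```

```bash
python3 -m crank '[[[0,0,2,0,0,0,0.32],[0,0,2,0,0,0,0.32],[0,0,1.5,0,0,0,0.32],[0,0,0,0,0,0,0.32],[0,0,0,0,0,0,0.32]]]'; python3 -m crank '[[[0,0,1.5,0,0,0,0.32],[0,0,0,0,0,0,0.32],[0,0,0,0,0,0,0.32]]]'
```

```text
t: 6.02
eef_pos: [0.5573, -0.093, 0.1772]
ee_rot: [-0.114, 0.993, -0.0, 0.0]
force: [-1.2, -0.1, 8.0]
gripper_width: 0.0583
grip_force: 3.8
t: 6.27
eef_pos: [0.5573, -0.093, 0.1758]
ee_rot: [-0.114, 0.993, -0.0, 0.0]
force: [-0.8, -0.7, 8.3]
gripper_width: 0.0578
grip_force: 4.1
```

Force 8.3 N means about 7 mm of press, above the 5 mm release. I'll press slightly more, then push along +y.

```bash
python3 -m crank '[[[0,0,0.7,0,0,0,0.32],[0,2,0,0,0,0,0.32],[0,3,0,0,0,0,0.32],[0,3,0,0,0,0,0.32],[0,3,0,0,0,0,0.32],[0,3,0,0,0,0,0.32],[0,0,0,0,0,0,0.32]]]'; python3 -m crank '[[[0,3,0,0,0,0,0.32],[0,3,0,0,0,0,0.32],[0,0,0,0,0,0,0.32],[0,0,0,0,0,0,0.32]]]'
python3 - <<'E'
from h import *
g=snap('wrist','w3.png')
im=cv2.imread('pics/w3.png'); cv2.imwrite('pics/w3b.png',cv2.convertScaleAbs(cv2.resize(im,(800,600),interpolation=2),alpha=1.5))
E
```

```text
t: 6.85
eef_pos: [0.555, -0.0812, 0.1756]
ee_rot: [-0.114, 0.994, -0.001, 0.001]
force: [0.7, -5.7, 7.8]
gripper_width: 0.0579
grip_force: 4.5
t: 7.18
eef_pos: [0.5537, -0.0755, 0.1756]
ee_rot: [-0.114, 0.994, -0.001, 0.001]
force: [1.2, -5.2, 8.8]
gripper_width: 0.0583
grip_force: 4.4
```

View pics/w3b.png

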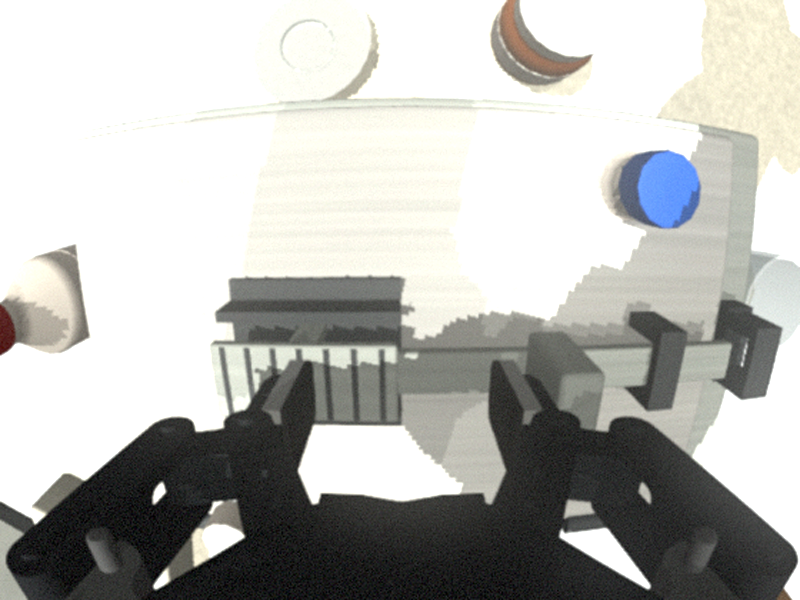

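The bolt is moving: the thumb piece (about 560,370) rests on the right finger, the catch is down and the bar's end (about 730,360) is nearing the keeper. I'll continue until the stop.

```bash
python3 -m crank '[[[0,3,0,0,0,0,0.32],[0,3,0,0,0,0,0.32],[0,2,0,0,0,0,0.32],[0,0,0,0,0,0,0.32]]]'; python3 -m crank '[[[0,2,0,0,0,0,0.32],[0,1,0,0,0,0,0.32],[0,0,0,0,0,0,0.32]]]'; python3 -m crank '[[[0,1.5,0,0,0,0,0.32],[0,0,0,0,0,0,0.32],[0,0,0,0,0,0,0.32]]]'
```

```text
t: 7.57
eef_pos: [0.5518, -0.0678, 0.1756]
ee_rot: [-0.114, 0.994, -0.002, 0.001]
force: [0.6, -5.8, 8.9]
gripper_width: 0.0581
grip_force: 4.6
t: 7.82
eef_pos: [0.5512, -0.0651, 0.1756]
ee_rot: [-0.114, 0.994, -0.002, 0.001]
force: [1.3, -7.3, 7.5]
gripper_width: 0.058
grip_force: 4.7
t: 8.07
eef_pos: [0.5509, -0.0637, 0.1756]
ee_rot: [-0.113, 0.994, -0.002, 0.001]
force: [0.4, -7.0, 7.3]
gripper_width: 0.0582
grip_force: 4.9
```

```bash
python3 -m crank '[[[0,1.5,0,0,0,0,0.32],[0,0,0,0,0,0,0.32],[0,0,0,0,0,0,0.32]]]'; python3 -m crank '[[[0,1.5,0,0,0,0,0.32],[0,0,0,0,0,0,0.32],[0,0,0,0,0,0,0.32]]]'
```

```text
t: 8.32
eef_pos: [0.5505, -0.0623, 0.1756]
ee_rot: [-0.113, 0.994, -0.002, 0.001]
force: [1.0, -7.3, 8.5]
gripper_width: 0.0582
grip_force: 4.7
t: 8.57
eef_pos: [0.5503, -0.0611, 0.1756]
ee_rot: [-0.113, 0.994, -0.002, 0.001]
force: [0.9, -7.7, 7.8]
gripper_width: 0.0581
grip_force: 6.3
```

```bash
python3 - <<'E'
from h import *
g=snap('wrist','w4.png'); print(bot.observe()['force'].round(1))
im=cv2.imread('pics/w4.png'); cv2.imwrite('pics/w4b.png',cv2.convertScaleAbs(cv2.resize(im,(800,600),interpolation=2),alpha=1.5))
E
```

```text
[ 1.2 -8.   6.9]
```

View pics/w4b.png

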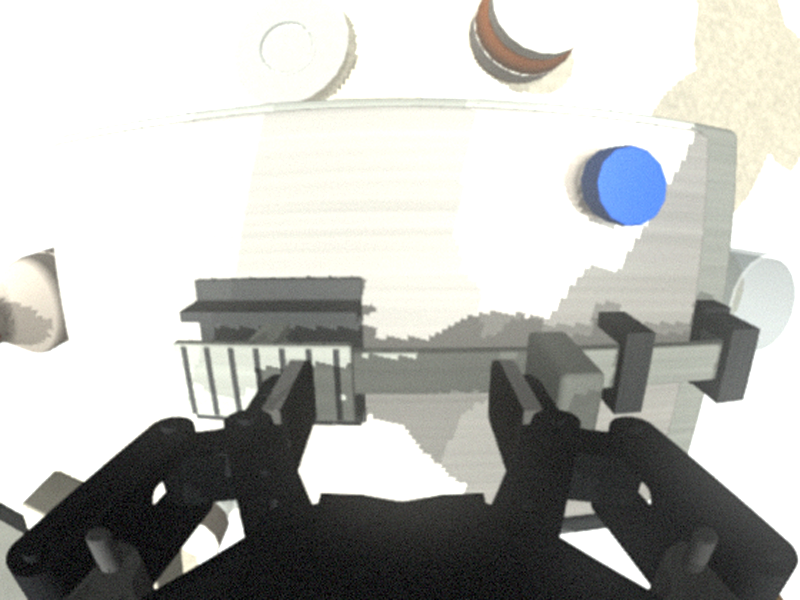

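The bolt's end is entering the keeper (about 715,360). There is no hard stop in the force yet, so I'll keep pushing.

```bash
python3 -m crank '[[[0,1.5,0,0,0,0,0.32],[0,0,0,0,0,0,0.32],[0,0,0,0,0,0,0.32]]]'; python3 -m crank '[[[0,1.5,0,0,0,0,0.32],[0,0,0,0,0,0,0.32],[0,0,0,0,0,0,0.32]]]'; python3 - <<'E'
from h import *
# predicted: thumb face y rel to pad end via scene cam
for c in('scene','top'):
    bot.grab_frame(c); print(c,[(np.round(d['location'],3).tolist(),round(d['score'],2)) for n in('thumb_face','catch_top') for d in bot.recognise(c,n)[:2]])
E
```

```text
t: 8.87
eef_pos: [0.5502, -0.061, 0.1757]
ee_rot: [-0.113, 0.994, -0.003, 0.002]
force: [3.0, -12.9, 7.3]
gripper_width: 0.0585
grip_force: 7.9
t: 9.12
eef_pos: [0.5502, -0.061, 0.1758]
ee_rot: [-0.112, 0.994, -0.003, 0.002]
force: [3.8, -16.9, 5.6]
gripper_width: 0.0583
grip_force: 10.0
scene [([0.547, -0.011, 0.17], 0.63), ([0.562, -0.115, 0.182], 0.69)]
top [([0.529, 0.036, 0.165], 0.69)]
```

The tool stopped at the same place twice while the force rose to 17 N, and its travel of 32.8 mm fits the full bolt stroke, so the bolt is home. I'll ease off sideways with the catch still held, then lift.

```bash
python3 -m crank '[[[0,-2,0,0,0,0,0.32],[0,-2,0,0,0,0,0.32],[0,-1.5,0,0,0,0,0.32],[0,0,0,0,0,0,0.32],[0,0,-4,0,0,0,0.32],[0,0,-6,0,0,0,0.32],[0,0,-15,0,0,0,0.32],[0,0,-25,0,0,0,0.32],[0,0,-30,0,0,0,0.32],[0,0,-30,0,0,0,0.32]]]'; python3 -m crank '[[[30,0,0,0,0,0,0.32],[0,0,0,0,0,0,0.32],[0,0,0,0,0,0,0.32]]]'
python3 - <<'E'
from h import *
g=snap('wrist','w5.png'); p=bot.observe()['eef_pos']; print(p)
im=cv2.imread('pics/w5.png'); cv2.imwrite('pics/w5b.png',cv2.convertScaleAbs(cv2.resize(im,(800,600),interpolation=2),alpha=1.5))
E
```

```text
t: 10.25
eef_pos: [0.5488, -0.0606, 0.2851]
ee_rot: [-0.114, 0.993, 0.0, -0.001]
force: [0.6, 0.4, -0.3]
gripper_width: 0.0581
grip_force: 0.0
t: 10.5
eef_pos: [0.5192, -0.068, 0.2848]
ee_rot: [-0.114, 0.993, 0.0, -0.0]
force: [0.3, -0.3, -0.1]
gripper_width: 0.0582
grip_force: 0.0
[ 0.51988279 -0.06755765  0.28445486]
```

View pics/w5b.png

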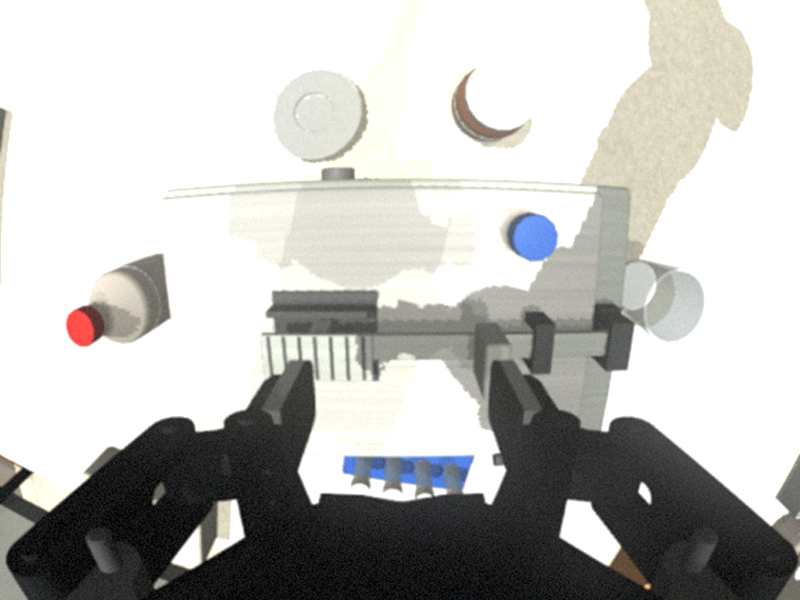

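The bolt now sits under both bridges and the bottles are standing. I'll check the pad height and thumb position numerically.

```bash
python3 - <<'E'
from h import *
g=bot.grab_frame('wrist'); a=np.radians(13.2); Y=np.array([-np.sin(a),np.cos(a)]);X=np.array([np.cos(a),np.sin(a)])
for n,z,q in(('padUp',.188,[(263,335),(372,333)]),('padDn',.179,[(263,335),(372,333)]),('thumb',.209,[(482,325),(506,324)]),('guide',.177,[(532,314),(554,316)]),('keep',.177,[(605,307),(632,309)])):
    print(n,[( (fish(g,(np.array(u)+.5)*.7-.5,z)[:2]-[.562,-.1065])@np.array([X,Y]).T*1e3).round(1).tolist() for u in q])
for c in('scene','top','wrist'):
    bot.grab_frame(c); print(c,[(n,np.round(d['location'],3).tolist(),round(d['score'],2)) for n in('thumb_face','catch_top','vial','pot') for d in bot.recognise(c,n)[:1]])
im=bot.grab_frame('scene')['pixels'][155:305,115:310,::-1]
cv2.imwrite('pics/s6.png',cv2.convertScaleAbs(np.hstack([cv2.resize(np.ascontiguousarray(im),None,fx=4,fy=4,interpolation=2)]),alpha=1.3))
E
```

```text
padUp [[-14.4, -30.7], [-16.0, 30.9]]
padDn [[-11.2, -33.7], [-12.9, 30.3]]
thumb [[-27.4, 87.1], [-27.8, 99.3]]
guide [[-23.2, 122.2], [-21.9, 135.9]]
keep [[-27.2, 168.6], [-25.8, 187.7]]
scene [('thumb_face', [0.545, -0.015, 0.171], 0.71), ('catch_top', [0.565, -0.11, 0.19], 0.86), ('vial', [0.641, -0.128, 0.185], 0.71), ('pot', [0.474, -0.005, 0.175], 0.79)]
top [('thumb_face', [0.533, -0.0, 0.167], 0.53)]
wrist [('thumb_face', [0.533, -0.022, 0.173], 0.65), ('catch_top', [0.557, -0.105, 0.187], 0.76), ('pot', [0.466, -0.01, 0.179], 0.94)]
```

View pics/s6.png

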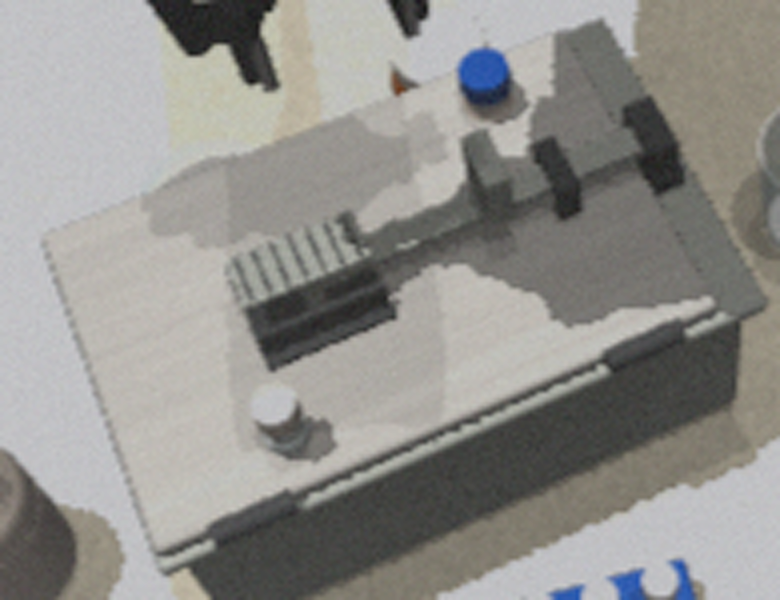

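The pad is back at its original pixels (230,265)–(348,213), so the catch is up. The thumb piece moved about 56 px, roughly 26 mm, so the bolt is home with its end under the keeper. The vial and pot have not moved.

```bash
python3 -c "from rig import bot; print(bot.hand_in())"
```

```text
the job is handed in; nothing more can be done
None
```

The lid is bolted: the catch was held down while the bolt was pushed fully home under the keeper, then it sprang up behind the bolt. The vial and pot stayed put, nothing else on the bench was touched, and the job is handed in.

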